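# Fetch the calibration weight from behind the bottles

### The arm

A 7-joint arm with a two-finger parallel gripper is mounted at the origin on a cart in front of the work surface, level with it; the furniture and walls round the work are solid. World frame = base frame: x ahead of the robot, y to its left, z up, the work surface at z = 0. Lengths are in m, angles in rad, forces in N, time in s.
With the tool pointing down it reaches from about 0.425 to 0.875 m from the base axis. Payload 4.7 kg.
Tool frame: the origin (TCP) lies midway between the tips of the shut fingers; the grasp point (between the pads) lies 19 mm behind it; z points along the fingers, y is the line along which they close (so a half turn about z gives the same grasp; the last joint's range is limited). The gripper opens to 87 mm and grips with 3 to 60 N. Pads are 19 mm wide; open, the fingers measure 117 mm over their backs; the gripper's body (75 mm by 190 mm) begins 51 mm behind the grasp point.
Start: joints at [-1.224, 0.321, -0.07, 1.45, 0.023, 1.371, -0.057], TCP at [0.212, 0.614, 0.187] pointing down, gripper open.
Joint ranges: [-2.86, 2.86], [-0.3, 2.09], [-1.38, 1.24], [0.06, 2.45], [-1.56, 4.7], [0.09, 2.05], [-2.69, 2.69]. Speed limits (rad/s): [2.57, 2.57, 3.14, 3.14, 3.14, 3.14, 3.14].

### API

Orientations are given as a rotation vector (axis times angle).
In Python, from bench import ctrl gives the robot as it stands. The module is installed in compiled form; this text tells all that it offers.
- The arm moves only by the shell command python3 -m handwheel 'ROWS' [FORCE]. ROWS is JSON, a list of rows, each a list of 7 numbers: the finger opening in m, from 0 to 0.087, then the shift along the tool's x, y, z in m, then the turn, a rotation vector about the tool's x, y, z in degrees. A call has 1 to 12 rows; each row shifts and turns the commanded pose from where the row before left it, along the tool's axes as they then stand; what a row does not reach is not made up. A row lasts 1/8 s, in which the tool goes at most 62.5 mm and 10.7 degrees, less where a joint would pass 70% of its speed; a pose out of reach is approached as far as the arm can. A call is refused whole if a number of a shift passes 0.0625 or a number of a turn 10.7, either way. A call with a gripper value outside its range is refused whole. The fingers move at their own pace and stop on an object; FORCE is the grip in N (left out, the last holds). Time passes only in rows, so rows that do not move let the fingers close. It gives the time, the measured TCP pose, the force, the opening and the grip force at its end, in the units of the state.
- ctrl.get_state(): the state, without advancing time (a new reading comes with each control period).
- ctrl.get_image(name): name is "scene" or "top" or "wrist"; returns (picture, depth): 384x512x3 uint8, blue, green, red; 384x512 float32, m along the optical axis (not along the pixel's ray), 0 where there is no reading.
- ctrl.camera_info(name): a dict with "intrinsics" (3x3 intrinsics, pixels), "D" ([k1, k2, p1, p2, k3] as OpenCV has them; the pictures are not rectified), "R" (3x3) and "t" (3): a world point X has camera coordinates R X + t. Camera axes: x right, y down, z forward; pixel columns grow to the right and rows downward; lengths in m; the calibration is good to about 2 mm. A picture is of the moment at which its call begins: read the wrist's pose just before it. camera_info takes no time and is no camera call; for the wrist camera it gives the pose at the moment of the call.
- ctrl.close_job(): hands the job in; it is judged then, once.
The state is a dict: "time": time; "joint_positions": joint angles; "qd": joint speeds; "joint_torque": joint torques, N m; "position": TCP position; "tool_rot": TCP orientation; "ft_force": force on the tool from outside, world axes, zero at the start; "torque": the same for the moment, N m; "grip_width": opening from 0.0 (shut) to 1.0 (fully open); "grip_force": force on a finger pad.
Only numpy, scipy, OpenCV 4.12 (cv2) and the standard library are available. Lean on these libraries where they do the work, as an engineer would, in place of code of your own. Each camera call takes 0.05 s, during which the arm holds its last target. There are 200 camera calls.

### The job

The calibration weight stands in the bottle tray behind two reagent bottles. Without knocking over the bottles, the weight or the small vial beside it, first move both bottles aside to stand upright on the rubber mat, then set the weight down gently, upright, in the middle of the balance's pan, and only then put each bottle back upright on the very place in the tray where it stood at the start.

Things in the scene. Friction and masses are not known exactly. Their poses are not given: they have to be found in the camera images.
- amber_bottle: Loose brown reagent bottle with a black cap, 64 mm in diameter over its body, 132 mm tall, about 0.32 kg. Grip the round body, fingertips 55 to 70 mm above its base; the straight body ends some 95 mm up. Origin: centre of its base; z up along the bottle. It starts upright on one of the two tray seats, drawn at random.
- diluent_bottle: Loose white reagent bottle with an orange cap, 54 mm in diameter over its body, 131 mm tall, about 0.26 kg. Grip it like the amber one (straight body up to about 95 mm). Origin: centre of its base; z up along the bottle. It starts upright on the other tray seat.
- weight: Loose brass calibration weight with a knob: round body 31 mm in diameter and 32 mm high, knob 16 mm in diameter on top, 45 mm high in all, about 0.2 kg. Grip the round body. Origin: centre of its underside; z up. It starts upright on the tray floor behind the bottles (tray +x side), near the tray's middle in y, about 7 cm from each bottle's axis.
- vial: Loose small vial with a green cap, 14 mm in diameter, 57 mm tall, standing in the right rear corner of the tray at about [44, -80] mm in the tray's frame. It has no part in the job: leave it standing. Origin: centre of its underside; z up.
- bottle_tray: Fixed shallow grey tray, 125 mm (its x) by 190 mm (its y), floor top 5 mm above the bench, rim walls 4 mm thick and 15 mm high. Origin: centre of its underside; x points away from the robot, y to the robot's left, at a yaw of up to 0.2 rad. Tray, mat and balance stand side by side in any order.
- seat_left (a point): Centre of the left bottle seat, marked on the tray floor by a thin white ring 75 mm in diameter, at [-20, 47, 5] mm in the tray's frame (floor height). One bottle stands here at the start, within 3 mm.
- seat_right (a point): Centre of the right bottle seat, the same kind of ring, at [-20, -47, 5] mm in the tray's frame. The other bottle stands here at the start, within 3 mm.
- rubber_mat: Fixed black rubber mat, 120 mm (its x) by 190 mm (its y), 5 mm thick; the place to stand the bottles aside. Origin: centre of its underside; axes as the tray's, yaw up to 0.2 rad.
- balance: Fixed white compact balance, 150 mm (its x) by 130 mm (its y), housing 34 mm high, with a dark display and keys at the front (-x) and a round steel pan behind them. Origin: centre of its underside; axes as the tray's, yaw up to 0.2 rad.
- balance_pan (a point): Centre of the top face of the balance's pan, a flat steel disc 94 mm in diameter that does not move, at [18, 0, 45] mm in the balance's frame (45 mm above the bench).
Mind the look-alikes: they are no part of the job. What is shaped like the weight but turquoise is not meant.

How it is judged:
On the way, in this order (a step that is already met when the one before it is completed fails the run):
1. both bottles stand released on the rubber mat, the weight still in its place in the tray (x of amber_bottle in the frame of rubber_mat between -0.05 and 0.05 m and y of amber_bottle in the frame of rubber_mat between -0.085 and 0.085 m and z of each of amber_bottle, diluent_bottle in the frame of rubber_mat below 0.01 m and angle between each of amber_bottle, diluent_bottle's own z axis and vertical below 0.12 rad and x of diluent_bottle in the frame of rubber_mat between -0.05 and 0.05 m and y of diluent_bottle in the frame of rubber_mat between -0.085 and 0.085 m and contact force between the fingers and amber_bottle below 0.1 N and contact force between the fingers and diluent_bottle below 0.1 N and distance of weight from where it was at the start of the episode below 0.03 m), for 0.2 s.
2. the weight stands released in the middle of the pan while both bottles still stand on the mat (distance between weight and balance_pan below 0.015 m and angle between weight's own z axis and vertical below 0.1 rad and contact force between the fingers and weight below 0.1 N and x of amber_bottle in the frame of rubber_mat between -0.05 and 0.05 m and y of amber_bottle in the frame of rubber_mat between -0.085 and 0.085 m and z of each of amber_bottle, diluent_bottle in the frame of rubber_mat below 0.01 m and angle between each of amber_bottle, diluent_bottle's own z axis and vertical below 0.12 rad and x of diluent_bottle in the frame of rubber_mat between -0.05 and 0.05 m and y of diluent_bottle in the frame of rubber_mat between -0.085 and 0.085 m), for 0.2 s.
At the end, for the whole second after the job is handed in: The weight stands upright in the middle of the pan (within 15 mm of its centre); each bottle stands upright where it stood at the start (within 13 mm); all three are released and at rest (distance between weight and balance_pan below 0.015 m and angle between each of weight, amber_bottle, diluent_bottle's own z axis and vertical below 0.1 rad and contact force between each of the fingers, the fingers and weight below 0.1 N and distance of each of amber_bottle, diluent_bottle from where it was at the start of the episode below 0.013 m and linear speed of each of amber_bottle, diluent_bottle, weight below 0.02 m/s and angular speed of each of amber_bottle, diluent_bottle, weight below 0.2 rad/s and contact force between the fingers and amber_bottle below 0.1 N and contact force between the fingers and diluent_bottle below 0.1 N); the robot touches nothing.
It fails at once if a bottle, the weight or the vial is knocked over (angle between any of amber_bottle, diluent_bottle, weight, vial's own z axis and vertical above 0.6 rad).
It fails at once if the weight is dropped or pressed hard onto the balance (over 40 N) (contact force between weight and balance above 40 N).
It also fails if it takes over 115 s, if anything falls off the work surface, if the arm or the gripper's body presses on something with over 40 N, if the wrist force passes 120 N, or if a joint passes its speed limit or range.

## Working session

There is one attempt and no reset: what is moved stays moved. The work goes in short steps, Python scripts to look and compute and a shell command to move; the robot and the scene stay as the last step left them, time stands still between calls to the robot, and variables do not carry over. Pictures are saved under pics/ and viewed, at most 14 in all, crops included, and the job is handed in when it is done.

```bash
mkdir -p pics; cat > h.py <<'E'
import numpy as np, cv2
from bench import ctrl
from scipy.spatial.transform import Rotation as Rn
def shot(n,f):
    info=ctrl.camera_info(n); im,d=ctrl.get_image(n); cv2.imwrite('pics/%s.png'%f,im)
    np.savez('pics/%s.npz'%f,im=im,d=d,K=info['intrinsics'],D=info['D'],R=info['R'],t=info['t']); return im,d
def ray(f,u,v):
    z=np.load('pics/%s.npz'%f); p=cv2.undistortPoints(np.array([[[u,v]]],float),z['K'],z['D'])[0,0]
    R=z['R'];c=-R.T@z['t'].ravel(); return c,R.T@np.array([p[0],p[1],1.]),z['d']
def atz(f,u,v,h):
    c,r,_=ray(f,u,v); return c+r*(h-c[2])/r[2]
def dep(f,u,v):
    c,r,d=ray(f,u,v); return c+r*d[int(round(v)),int(round(u))]
def tri(a,b):
    A=np.zeros((3,3));y=np.zeros(3)
    for o in (a,b):
        c,r,_=ray(*o); r=r/np.linalg.norm(r);P=np.eye(3)-np.outer(r,r);A+=P;y+=P@c
    return np.linalg.solve(A,y)
E
python3 - <<'E'
from h import *
s=ctrl.get_state();print({k:np.round(v,3) for k,v in s.items()})
for n in('scene','top','wrist'):
    shot(n,n+'0');i=ctrl.camera_info(n);R=np.array(i['R']);print(n,np.round(-R.T@np.ravel(i['t']),3),np.round(R[2],2))
a=cv2.imread('pics/top0.png');b=cv2.imread('pics/scene0.png')
cv2.imwrite('pics/both.png',cv2.resize(np.vstack([a,b]),(400,600)))
E
```

```text
{'time': np.float64(0.0), 'joint_positions': array([-1.224,  0.322, -0.07 ,  1.452,  0.023,  1.371, -0.057]), 'qd': array([-0.001, -0.002, -0.001,  0.001, -0.001,  0.001, -0.002]), 'joint_torque': array([-1.0000e-03, -4.9129e+01, -4.0400e-01, -3.1252e+01, -6.4000e-02,
        4.4000e-02,  0.0000e+00]), 'position': array([0.212, 0.614, 0.186]), 'tool_rot': array([-5.200e-01, -3.098e+00,  3.000e-03]), 'ft_force': array([ 0.5  , -0.224, -0.143]), 'torque': array([ 0.029, -0.036,  0.015]), 'grip_force': np.float64(0.0), 'grip_width': np.float64(1.0)}
scene [ 0.061 -0.403  0.679] [ 0.51  0.49 -0.71]
top [0.294 0.024 0.996] [ 0.21  0.   -0.98]
wrist [0.139 0.638 0.383] [ 0.27 -0.09 -0.96]
```

View pics/top0.png

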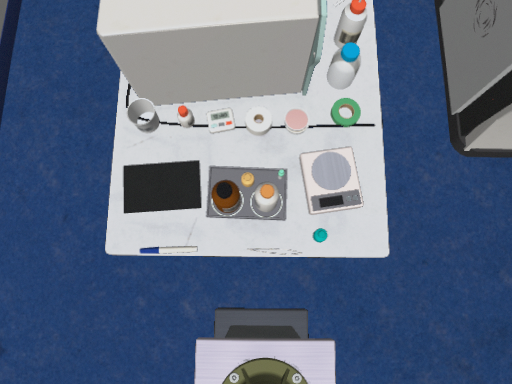

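View pics/scene0.png

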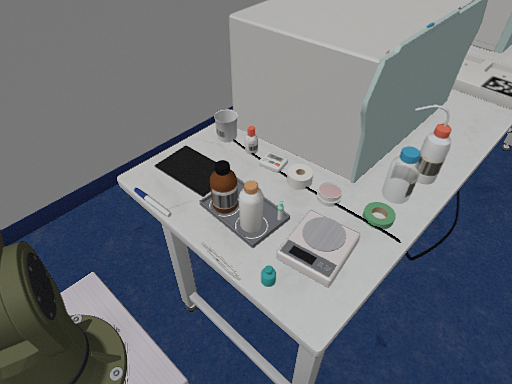

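The top view shows the mat (left, ~162,187), the tray (247,193) with the amber bottle on the left seat (225,190) and the diluent on the right (265,197). The brass weight is at (247,180), the vial at (281,173), the balance at (331,180) and a turquoise look-alike at (320,235). The brass one at (247,180) is the target because it is behind the bottles in the tray; I'll confirm it in crops.

```bash
python3 - <<'E'
from h import *
a=cv2.imread('pics/top0.png')[145:225,115:375];cv2.imwrite('pics/c1.png',cv2.resize(a,None,fx=3,fy=3,interpolation=cv2.INTER_CUBIC))
a=cv2.imread('pics/scene0.png')[140:290,145:365];cv2.imwrite('pics/c2.png',cv2.resize(a,None,fx=3.6,fy=3.6,interpolation=cv2.INTER_CUBIC))
# sample depth of hood edge
for p in [(200,60),(200,95),(150,100),(300,90),(247,180),(225,190),(265,190),(162,187),(330,170)]: print(p,np.round(dep('top0',*p),3))
E
```

```text
(200, 60) [0.725 0.14  0.222]
(200, 95) [0.722 0.161 0.057]
(150, 100) [0.712 0.284 0.05 ]
(300, 90) [ 0.747 -0.085  0.037]
(247, 180) [0.514 0.044 0.046]
(225, 190) [0.47  0.088 0.137]
(265, 190) [0.472 0.004 0.134]
(162, 187) [0.503 0.251 0.007]
(330, 170) [ 0.54  -0.152  0.045]
```

View pics/c1.png

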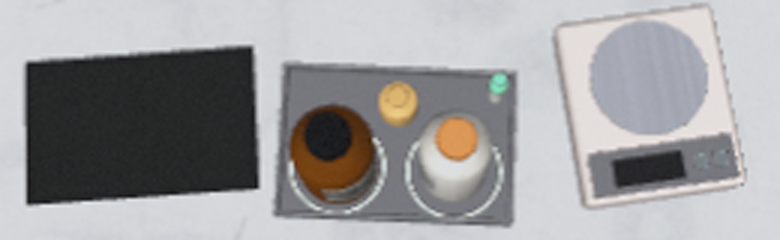

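View pics/c2.png

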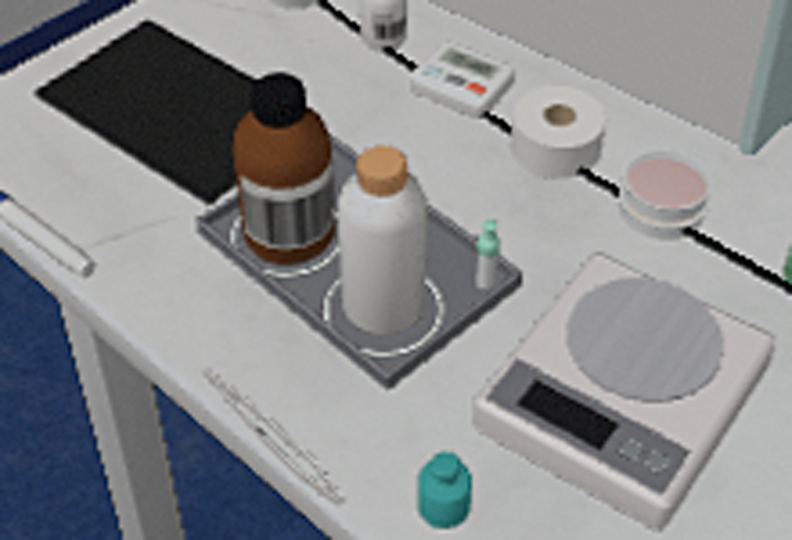

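The crops confirm the brass weight with a knob (crop1 399,96) in the tray behind the bottles; the turquoise one stands on the open bench. Now I compute positions.

```bash
python3 - <<'E'
from h import *
T=lambda U,V:('top0',(U+.5)/3-.5+115,(V+.5)/3-.5+145)
S=lambda U,V:('scene0',(U+.5)/3.6-.5+145,(V+.5)/3.6-.5+140)
print('tri amber',tri(T(327,134),S(279,86)),'dil',tri(T(457,138),S(382,160)),'pan',tri(T(649,77),S(645,338)),'vial',tri(T(499,80),S(489,226)))
def fr(n,c,h):
    P=np.array([atz(*T(*p),h) for p in c]);print(n,P.mean(0).round(4),'edges',[np.round(np.linalg.norm(P[i]-P[i-1]),3) for i in range(4)])
    a=(P[1]-P[0])+(P[2]-P[3]) # toward -y
    b=(P[0]-P[3])+(P[1]-P[2]); print(' yaw',np.arctan2(-a[0]*-1,-a[1])*-1, np.arctan2(-a[0],-a[1]),np.arctan2(b[1],b[0]));return P.mean(0)
fr('mat',[(27,62),(252,47),(258,187),(28,204)],.005)
fr('tray',[(285,65),(517,72),(511,226),(275,215)],.015)
print('pan45',atz(*T(649,77),.045),'vial57',atz(*T(499,80),.057),'wknob',atz(*T(399,97),.045))
# depth clouds
for f in('top0','scene0'):
    z=np.load('pics/%s.npz'%f);v,u=np.mgrid[0:384,0:512];p=cv2.undistortPoints(np.stack([u,v],-1).reshape(-1,1,2).astype(float),z['K'],z['D'])[:,0]
    d=z['d'].ravel();X=(np.c_[p,np.ones(len(p))]*d[:,None]-z['t'].ravel())@z['R'];X=X[d>0]
    def q(x0,x1,y0,y1,z0,z1):
        m=(X[:,0]>x0)&(X[:,0]<x1)&(X[:,1]>y0)&(X[:,1]<y1)&(X[:,2]>z0)&(X[:,2]<z1);return X[m]
    for n,b in dict(amb=(.4,.52,.05,.15,.122,.15),dil=(.4,.52,-.05,.045,.122,.15),pan=(.46,.6,-.22,-.1,.041,.05),wk=(.49,.55,.02,.07,.038,.055),wb=(.49,.55,.02,.07,.025,.036)).items():
        Q=q(*b);print(f,n,len(Q), Q.mean(0).round(4) if len(Q) else '',np.round((Q.min(0)+Q.max(0))/2,4) if len(Q) else '', np.round(np.ptp(Q,0),3) if len(Q) else '')
    for n,b,r in (('amb',(.4,.54,.045,.16,.06,.09),.032),('dil',(.4,.54,-.05,.045,.06,.09),.027)):
        Q=q(*b)
        from scipy.optimize import least_squares
        s=least_squares(lambda c:np.hypot(Q[:,0]-c[0],Q[:,1]-c[1])-r,Q.mean(0)[:2],loss='soft_l1',f_scale=.001);print(f,n,'fit',len(Q),s.x.round(4),np.sqrt(np.mean(s.fun**2)).round(4))
s=ctrl.get_state();print('toolR',Rn.from_rotvec(s['tool_rot']).as_matrix().round(3))
E
```

```text
tri amber [0.47113157 0.09072704 0.13965386] dil [ 4.69182144e-01 -7.07622701e-05  1.38009664e-01] pan [ 0.53844344 -0.15338873  0.04415554] vial [ 0.53064161 -0.0342978   0.06127207]
mat [0.5059 0.2531 0.005 ] edges [np.float64(0.119), np.float64(0.187), np.float64(0.117), np.float64(0.186)]
 yaw -0.0810649038428971 -0.0810649038428971 0.08100389992851008
tray [0.4899 0.0442 0.015 ] edges [np.float64(0.123), np.float64(0.188), np.float64(0.126), np.float64(0.187)]
 yaw 0.029309578061496585 0.029309578061496585 -0.03840359980112827
pan45 [ 0.5391374  -0.15399188  0.045     ] vial57 [ 0.53242776 -0.03507549  0.057     ] wknob [0.52100463 0.04243121 0.045     ]
top0 amb 209 [0.4711 0.0897 0.137 ] [0.472  0.0894 0.1314] [0.033 0.032 0.019]
top0 dil 165 [ 0.4701 -0.0012  0.1359] [ 0.4707 -0.0017  0.1321] [0.028 0.028 0.019]
top0 pan 1199 [ 0.5384 -0.1531  0.0461] [ 0.524  -0.1626  0.0455] [0.125 0.113 0.009]
top0 wk 47 [0.5205 0.0429 0.0492] [0.5215 0.0441 0.0463] [0.017 0.019 0.016]
top0 wb 71 [0.5184 0.0427 0.0334] [0.5209 0.0418 0.0305] [0.031 0.029 0.011]
top0 amb fit 63 [0.4733 0.0902] 0.0003
top0 dil fit 63 [ 0.4719 -0.0015] 0.0194
scene0 amb 182 [0.4673 0.0893 0.1336] [0.4694 0.0917 0.1305] [0.032 0.033 0.017]
scene0 dil 159 [ 0.4659 -0.0019  0.133 ] [0.4686 0.0008 0.1302] [0.029 0.029 0.016]
scene0 pan 1174 [ 0.5356 -0.153   0.045 ] [ 0.5376 -0.1517  0.0449] [0.095 0.093 0.007]
scene0 wk 3 [0.4908 0.0686 0.0456] [0.4909 0.0688 0.0453] [0.001 0.001 0.008]
scene0 wb 1 [0.4911 0.0694 0.0347] [0.4911 0.0694 0.0347] [0. 0. 0.]
scene0 amb fit 250 [0.4713 0.0938] 0.001
scene0 dil fit 226 [0.4699 0.002 ] 0.0091
toolR [[-0.945  0.327 -0.   ]
 [ 0.327  0.945 -0.001]
 [-0.    -0.001 -1.   ]]
```

```bash
cat > st.py <<'E'
import sys; from h import *
s=ctrl.get_state();R=Rn.from_rotvec(s['tool_rot']).as_matrix();p=np.array(s['position'])
yaw=np.degrees(np.arctan2(R[1,1],R[0,1]))
print('t',round(float(s['time']),2),'p',p.round(4),'tooly yaw',yaw.round(2),'tilt',np.degrees(np.arccos(-R[2,2])).round(2),'F',np.round(s['ft_force'],1),'w',round(float(s['grip_width'])*.087,4),'gf',round(float(s['grip_force']),1))
if len(sys.argv)>3: print('tool d',(R.T@(np.array(sys.argv[1:4],float)-p)).round(4))
E
python3 -m handwheel '[[0.087,0,0,0,0,0,10.1],[0.087,0,0,0,0,0,10.1],[0.087,0,0,0,0,0,10.1],[0.087,0,0,0,0,0,10.1],[0.087,0,0,0,0,0,10.1],[0.087,0,0,0,0,0,10.1],[0.087,0,0,0,0,0,10.1],[0.087,0,0,0,0,0,0]]'; python3 st.py .4715 .0905 .187
```

```text
time: 1.15
position: [0.2123, 0.6141, 0.1862]
tool_rot: [2.214, 2.228, -0.001]
ft_force: [0.4, -0.2, -0.4]
grip_width: 0.996
grip_force: 0.0
t 1.15 p [0.2123 0.6141 0.1862] tooly yaw 0.34 tilt 0.04 F [ 0.4 -0.2 -0.4] w 0.0866 gf 0.0
tool d [-5.252e-01  2.561e-01 -4.000e-04]
```

```bash
python3 -m handwheel '[[0.087,-0.0438,0.0213,-0.002,0,0,0],[0.087,-0.0438,0.0213,-0.002,0,0,0],[0.087,-0.0438,0.0213,-0.002,0,0,0],[0.087,-0.0438,0.0213,-0.002,0,0,0],[0.087,-0.0438,0.0213,-0.002,0,0,0],[0.087,-0.0438,0.0213,-0.002,0,0,0],[0.087,-0.0438,0.0213,-0.002,0,0,0],[0.087,-0.0438,0.0213,-0.002,0,0,0],[0.087,-0.0438,0.0213,-0.002,0,0,0],[0.087,-0.0438,0.0213,-0.002,0,0,0],[0.087,-0.0438,0.0213,-0.002,0,0,0],[0.087,-0.0438,0.0213,-0.002,0,0,0]]'>/dev/null; python3 -m handwheel '[[0.087,0,0,0,0,0,0],[0.087,0,0,0,0,0,0]]' >/dev/null; python3 st.py .4715 .0905 .187; python3 - <<'E'
from h import *
shot('wrist','w1')
E
```

```text
t 2.9 p [0.4697 0.0904 0.2105] tooly yaw 0.36 tilt 0.04 F [ 0.6  0.6 -0. ] w 0.087 gf 0.0
tool d [0.0001 0.0018 0.0235]
```

View pics/w1.png

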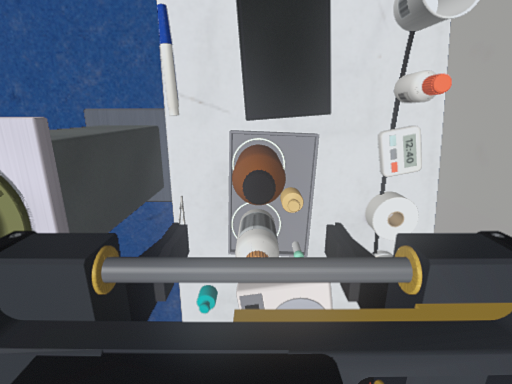

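The wrist view shows the amber cap at (260,186), the brass knob at (292,202) and the diluent behind; the bottles lie between the fingers. Cross-checking against the top view.

```bash
python3 - <<'E'
from h import *
T=lambda U,V:('top0',(U+.5)/3-.5+115,(V+.5)/3-.5+145)
W=lambda u,v:('w1',u,v)
print('amb',atz('w1',260,186,.137),tri(T(327,134),W(260,186)),'wt',atz('w1',293,203,.045),tri(T(399,96),W(293,203)))
for p,h in(((230,131),.015),((318,133),.015),((330,114),.005),((246,119),.005)): print(p,atz('w1',*p,h).round(4))
z=np.load('pics/w1.npz');v,u=np.mgrid[0:384,0:512];p=cv2.undistortPoints(np.stack([u,v],-1).reshape(-1,1,2).astype(float),z['K'],z['D'])[:,0]
d=z['d'].ravel();X=(np.c_[p,np.ones(len(p))]*d[:,None]-z['t'].ravel())@z['R'];X=X[d>0]
from scipy.optimize import least_squares
for n,b,r in(('amb',(.42,.52,.05,.14,.04,.09),.032),('wt',(.49,.55,.02,.08,.01,.033),.0155)):
    m=np.all([(X[:,i]>b[2*i])&(X[:,i]<b[2*i+1]) for i in range(3)],0);Q=X[m];s=least_squares(lambda c:np.hypot(Q[:,0]-c[0],Q[:,1]-c[1])-r,Q.mean(0)[:2]-[0,.02],loss='soft_l1',f_scale=.001);print(n,len(Q),s.x.round(4),np.abs(s.fun).mean().round(4))
m=(abs(X[:,0]-.471)<.03)&(abs(X[:,1]-.09)<.02)&(X[:,2]>.12);print('captop',np.percentile(X[m,2],[50,90]),X[m].mean(0))
E
```

```text
amb [0.47306857 0.09475065 0.137     ] [0.47358366 0.09183724 0.12675407] wt [0.51962561 0.0468923  0.045     ] [0.522583   0.04307171 0.03505269]
(230, 131) [0.4328 0.1407 0.015 ]
(318, 133) [0.5541 0.1387 0.015 ]
(330, 114) [0.5712 0.164  0.005 ]
(246, 119) [0.4546 0.1565 0.005 ]
amb 238 [0.4719 0.0903] 0.0012
wt 268 [0.5217 0.0431] 0.0036
captop [0.13623184 0.35816332] [0.48116035 0.09925202 0.2280217 ]
```

```bash
python3 -m handwheel '[[0.087,0,0.0023,0.02,0,0,0],[0.087,0,0,0.025,0,0,0],[0.087,0,0,0.025,0,0,0],[0.087,0,0,0.025,0,0,0],[0.087,0,0,0.025,0,0,0],[0.087,0,0,0.0165,0,0,0],[0.087,0,0,0,0,0,0],[0.087,0,0,0,0,0,0]]'>/dev/null; python3 st.py .472 .0905 .074; python3 -m handwheel '[[0.075,0,0,0,0,0,0],[0.07,0,0,0,0,0,0],[0.067,0,0,0,0,0,0],[0.064,0,0,0,0,0,0],[0.06,0,0,0,0,0,0],[0.05,0,0,0,0,0,0],[0.05,0,0,0,0,0,0],[0.05,0,0,0,0,0,0]]' 20;python3 st.py .472 .0905 .074
```

```text
t 3.95 p [0.473  0.0903 0.0749] tooly yaw 0.28 tilt 0.08 F [ 0.9  0.4 -0.3] w 0.0868 gf 0.0
tool d [ 0.0002 -0.001   0.0009]
time: 4.95
position: [0.4724, 0.0898, 0.074]
tool_rot: [2.217, 2.226, 0.0]
ft_force: [-1.1, -0.1, 0.5]
grip_width: 0.582
grip_force: 0.0
t 4.95 p [0.4724 0.0898 0.074 ] tooly yaw 0.24 tilt 0.0 F [-1.1 -0.1  0.5] w 0.0506 gf 0.0
tool d [ 0.0007 -0.0004  0.    ]
```

```bash
python3 - <<'E'
from h import *
a,_=shot('scene','s1');b,_=shot('wrist','w2');t,_=shot('top','t1')
a=cv2.resize(a[140:290,145:365],(660,450));cv2.imwrite('pics/m1.png',np.hstack([a[:, :400],cv2.resize(b[130:280,180:340],(400,375+75))]))
E
```

```text
(no output)
```

View pics/m1.png

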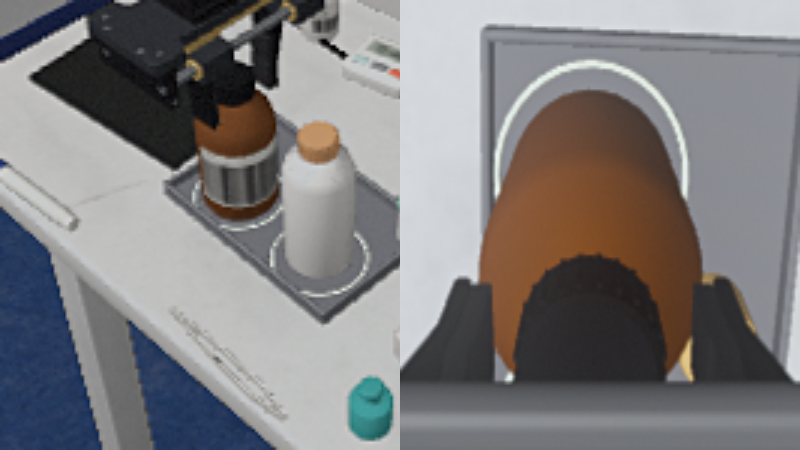

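```bash
python3 - <<'E'
from h import *
z=np.load('pics/s1.npz')
for U,V in((200,110),(205,120),(210,124),(213,115),(195,95),(262,80),(265,70),(235,150),(235,205)): print(U,V,dep('s1',145+U/3,140+V/3).round(3))
for U,V in((470,300),(470,370),(485,340),(705,300),(720,350),(600,300)): print('w',U,V,dep('w2',180+(U-400)/2.5,130+V/3).round(3))
for U,V in((205,125),): print(tri(('s1',145+U/3,140+V/3),('w2',180+(485-400)/2.5,130+290/3)))
E
python3 st.py
```

```text
200 110 [0.437 0.09  0.123]
205 120 [0.438 0.086 0.115]
210 124 [0.437 0.08  0.116]
213 115 [0.441 0.08  0.121]
195 95 [0.437 0.093 0.136]
262 80 [0.497 0.087 0.117]
265 70 [0.496 0.082 0.13 ]
235 150 [0.45  0.069 0.087]
235 205 [0.449 0.073 0.025]
w 470 300 [0.443 0.098 0.117]
w 470 370 [0.446 0.092 0.136]
w 485 340 [0.447 0.09  0.12 ]
w 705 300 [0.499 0.098 0.117]
w 720 350 [0.499 0.098 0.14 ]
w 600 300 [0.474 0.106 0.136]
[0.44396355 0.09333929 0.10152761]
t 5.1 p [0.4724 0.0898 0.0741] tooly yaw 0.23 tilt 0.01 F [-0.   0.3  0.5] w 0.0498 gf 0.0
```

```bash
cat > tips.py <<'E'
import sys; from h import *
s=ctrl.get_state();p=s['position'];
for n in('wrist','scene','top'):
    shot(n,'tip'); z=np.load('pics/tip.npz');v,u=np.mgrid[0:384,0:512];q=cv2.undistortPoints(np.stack([u,v],-1).reshape(-1,1,2).astype(float),z['K'],z['D'])[:,0]
    d=z['d'].ravel();X=(np.c_[q,np.ones(len(q))]*d[:,None]-z['t'].ravel())@z['R'];im=z['im'].reshape(-1,3)
    k=(d>0)&(im.max(1)<70)&(abs(X[:,1]-p[1])<.02)&(X[:,2]<p[2]+.1)&(X[:,2]>p[2]-.02)
    for a,b in((-.075,-.018),(.018,.075)):
        m=k&(X[:,0]-p[0]>a)&(X[:,0]-p[0]<b); Q=X[m]
        if len(Q)>5: print(n,len(Q),'z pct',np.percentile(Q[:,2]-p[2],[0,2,5,20,50]).round(4),'x',np.percentile(Q[:,0]-p[0],[2,98]).round(4),'y',np.percentile(Q[:,1]-p[1],[2,98]).round(4))
print('p',p)
E
python3 tips.py; python3 -m handwheel '[[0.087,0,0,0,0,0,0],[0.087,0,0,0,0,0,0],[0.087,0,0,0,0,0,0],[0.087,0,0,-0.02,0,0,0],[0.087,0,0,-0.03,0,0,0],[0.087,0,0,-0.03,0,0,0],[0.087,0,0,-0.03,0,0,0],[0.087,0,0,0,0,0,0],[0.087,0,0,0,0,0,0]]';python3 tips.py
```

```text
wrist 1152 z pct [0.0351 0.0372 0.0396 0.0494 0.0663] x [-0.0358 -0.0251] y [-0.0098  0.0097]
wrist 1202 z pct [0.0244 0.0365 0.0391 0.0489 0.0668] x [0.0248 0.0355] y [-0.0103  0.0099]
scene 139 z pct [-0.0181 -0.0134 -0.0075  0.0443  0.0576] x [-0.0405 -0.026 ] y [-0.0139  0.0103]
scene 173 z pct [0.0169 0.0279 0.0368 0.0494 0.0675] x [0.0204 0.0374] y [-0.0111  0.0074]
p [0.47242352 0.08983568 0.07407125]
time: 6.38
position: [0.4719, 0.0897, 0.1833]
tool_rot: [-2.217, -2.226, 0.001]
ft_force: [0.7, -0.7, -0.1]
grip_width: 0.997
grip_force: 0.0
wrist 1498 z pct [0.0359 0.0388 0.0416 0.0536 0.0719] x [-0.0539 -0.0434] y [-0.0109  0.0096]
wrist 1014 z pct [0.0352 0.0383 0.0411 0.0634 0.0764] x [0.0433 0.0539] y [-0.0098  0.0099]
scene 168 z pct [0.0362 0.0394 0.0408 0.0478 0.0628] x [-0.0591 -0.0457] y [-0.0116  0.0086]
scene 246 z pct [0.036  0.0386 0.0412 0.0518 0.0719] x [0.0411 0.0564] y [-0.0108  0.008 ]
p [0.47190477 0.08968868 0.18329308]
```

The images show that the real fingertips sit 36 mm above the reported TCP: they were on the amber shoulder, so the fingers closed on nothing. I'll correct for this, aiming for reported z ≈ 0.038 (tips at 0.074).

```bash
python3 -m handwheel '[[0.087,0.0005,0,0.03,0,0,0],[0.087,0,0,0.03,0,0,0],[0.087,0,0,0.03,0,0,0],[0.087,0,0,0.03,0,0,0],[0.087,0,0,0.01,0,0,0],[0.087,0,0,0.005,0,0,0],[0.087,0,0,0,0,0,0],[0.087,0,0,0,0,0,0]]'>/dev/null; python3 st.py; python3 -m handwheel '[[0.087,0,0,0.003,0,0,0],[0.087,0,0,0.003,0,0,0],[0.087,0,0,0.003,0,0,0],[0.087,0,0,0,0,0,0]]' >/dev/null;python3 st.py; python3 tips.py
```

```text
t 7.53 p [0.4732 0.0906 0.05  ] tooly yaw 0.24 tilt 0.11 F [ 0.4 -0.4 -0.9] w 0.0869 gf 0.0
t 8.03 p [0.4721 0.0902 0.0397] tooly yaw 0.23 tilt 0.03 F [-0.5  0.5 -0.1] w 0.0871 gf 0.0
wrist 1039 z pct [0.0364 0.0386 0.0423 0.0607 0.0828] x [-0.0541 -0.0434] y [-0.011   0.0096]
wrist 1525 z pct [-0.009   0.0365  0.0388  0.0488  0.0677] x [0.0432 0.0533] y [-0.01  0.01]
scene 123 z pct [-0.0179 -0.0079 -0.0022  0.0277  0.0498] x [-0.0571 -0.0259] y [-0.0153  0.0093]
scene 152 z pct [-0.      0.0388  0.0416  0.0509  0.0659] x [0.0193 0.056 ] y [-0.0171  0.0082]
p [0.47213374 0.09020299 0.03974034]
```

```bash
python3 -m handwheel '[[0.075,0,0,0.001,0,0,0],[0.07,0,0,0,0,0,0],[0.067,0,0,0,0,0,0],[0.064,0,0,0,0,0,0],[0.06,0,0,0,0,0,0],[0.055,0,0,0,0,0,0],[0.055,0,0,0,0,0,0],[0.055,0,0,0,0,0,0]]' 20;python3 st.py; python3 -m handwheel '[[0.055,0,0,-0.01,0,0,0],[0.055,0,0,-0.02,0,0,0],[0.055,0,0,-0.02,0,0,0],[0.055,0,0,0,0,0,0],[0.055,0,0,0,0,0,0]]'>/dev/null;python3 st.py .502 .298 .09
```

```text
time: 9.18
position: [0.4721, 0.0903, 0.0391]
tool_rot: [-2.217, -2.226, 0.001]
ft_force: [-3.4, -1.0, 3.0]
grip_width: 0.722
grip_force: 20.0
t 9.18 p [0.4721 0.0903 0.0391] tooly yaw 0.23 tilt 0.04 F [-3.4 -1.   3. ] w 0.0629 gf 20.0
t 9.8 p [0.4719 0.0902 0.0884] tooly yaw 0.23 tilt 0.05 F [ 0.2  1.  -4.8] w 0.0624 gf 20.0
tool d [ 0.2077  0.031  -0.0017]
```

```bash
python3 -m handwheel '[[0.055,0.02,0.003,0,0,0,0],[0.055,0.026,0.0038,0,0,0,0],[0.055,0.026,0.0038,0,0,0,0],[0.055,0.026,0.0038,0,0,0,0],[0.055,0.026,0.0038,0,0,0,0],[0.055,0.026,0.0038,0,0,0,0],[0.055,0.026,0.0038,0,0,0,0],[0.055,0.026,0.0038,0,0,0,0],[0.055,0.006,0.001,0,0,0,0],[0.055,0,0,0.02,0,0,0],[0.055,0,0,0.015,0,0,0],[0.055,0,0,0,0,0,0]]'>/dev/null;python3 st.py .502 .298 .04; python3 -m handwheel '[[0.055,0,0,0.005,0,0,0],[0.055,0,0,0.003,0,0,0],[0.055,0,0,0.003,0,0,0],[0.055,0,0,0,0,0,0],[0.055,0,0,0,0,0,0]]'>/dev/null;python3 st.py .502 .298 .04
```

```text
t 11.3 p [0.5011 0.2969 0.0525] tooly yaw 0.18 tilt 0.21 F [-0.9  0.2 -4.4] w 0.0626 gf 20.0
tool d [0.0011 0.001  0.0125]
t 11.93 p [0.5023 0.2985 0.0432] tooly yaw 0.24 tilt 0.02 F [-0.3  0.2 -3.4] w 0.0625 gf 20.0
tool d [-0.0005 -0.0003  0.0032]
```

```bash
python3 - <<'E'
from h import *
a,_=shot('scene','s2');t,_=shot('top','t2')
cv2.imwrite('pics/m2.png',cv2.resize(a[120:270,135:335],(800,600)))
E
```

```text
(no output)
```

View pics/m2.png

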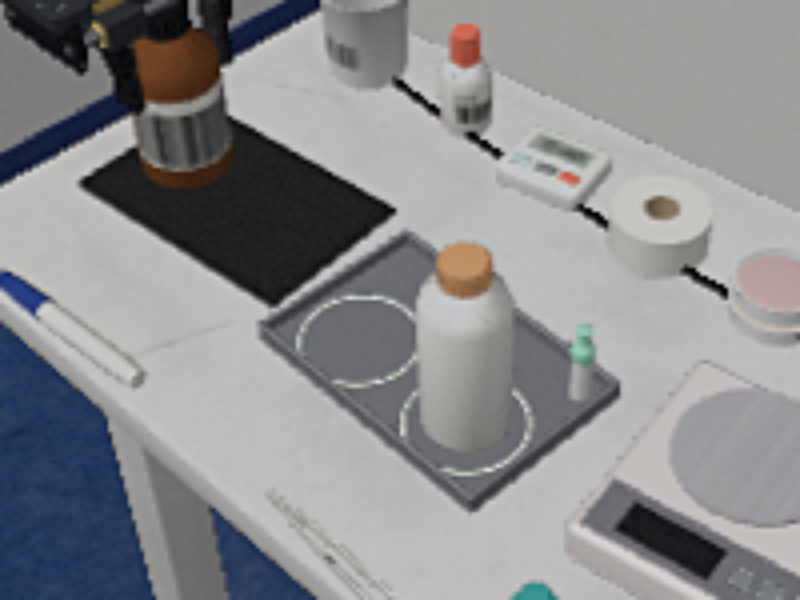

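The amber bottle hangs over the left of the mat (185,170), upright; the diluent stands undisturbed. Lowering the last few mm.

```bash
python3 -m handwheel '[[0.055,0,0,0.0015,0,0,0],[0.055,0,0,0.0015,0,0,0],[0.055,0,0,0.0005,0,0,0],[0.055,0,0,0,0,0,0],[0.055,0,0,0,0,0,0]]'>/dev/null;python3 st.py; python3 -m handwheel '[[0.064,0,0,0,0,0,0],[0.066,0,0,0,0,0,0],[0.07,0,0,0,0,0,0],[0.08,0,0,0,0,0,0],[0.087,0,0,0,0,0,0],[0.087,0,0,0,0,0,0]]'>/dev/null;python3 st.py; python3 -m handwheel '[[0.087,0,0,-0.02,0,0,0],[0.087,0,0,-0.03,0,0,0],[0.087,0,0,-0.03,0,0,0],[0.087,0,0,-0.03,0,0,0],[0.087,0,0,-0.03,0,0,0],[0.087,0,0,0,0,0,0]]'>/dev/null;python3 st.py .4705 -.0005 .18
```

```text
t 12.65 p [0.5022 0.2984 0.0396] tooly yaw 0.23 tilt 0.01 F [ 0.1  0.3 -4.7] w 0.0624 gf 20.0
t 13.4 p [0.5022 0.2984 0.0396] tooly yaw 0.23 tilt 0.01 F [0.  0.2 0.2] w 0.0857 gf 0.0
t 14.15 p [0.5042 0.2994 0.1838] tooly yaw 0.21 tilt 0.41 F [-1.   0.2  0.1] w 0.0868 gf 0.0
tool d [-0.2998 -0.0349  0.0023]
```

```bash
python3 -m handwheel '[[0.087,-0.0299,-0.0032,0,0,0,0],[0.087,-0.0299,-0.0032,0,0,0,0],[0.087,-0.0299,-0.0032,0,0,0,0],[0.087,-0.0299,-0.0032,0,0,0,0],[0.087,-0.0299,-0.0032,0,0,0,0],[0.087,-0.0299,-0.0032,0,0,0,0],[0.087,-0.0299,-0.0032,0,0,0,0],[0.087,-0.0299,-0.0032,0,0,0,0],[0.087,-0.0299,-0.0032,0,0,0,0],[0.087,-0.0299,-0.0032,0,0,0,0],[0.087,0,0,0,0,0,0],[0.087,0,0,0,0,0,0]]'>/dev/null;python3 st.py .4705 -.0005 .18; cat > fit.py <<'E'
import sys; from h import *
from scipy.optimize import least_squares
f=sys.argv[1]
z=np.load('pics/%s.npz'%f);v,u=np.mgrid[0:384,0:512];q=cv2.undistortPoints(np.stack([u,v],-1).reshape(-1,1,2).astype(float),z['K'],z['D'])[:,0]
d=z['d'].ravel();X=(np.c_[q,np.ones(len(q))]*d[:,None]-z['t'].ravel())@z['R']
cx,cy,z0,z1,r=map(float,sys.argv[2:7])
m=(d>0)&(np.hypot(X[:,0]-cx,X[:,1]-cy)<r+.012)&(X[:,2]>z0)&(X[:,2]<z1);Q=X[m]
s=least_squares(lambda c:np.hypot(Q[:,0]-c[0],Q[:,1]-c[1])-r,[cx,cy],loss='soft_l1',f_scale=.001);print(f,len(Q),s.x.round(4),np.median(np.abs(s.fun)).round(4),'top',np.percentile(X[(d>0)&(np.hypot(X[:,0]-cx,X[:,1]-cy)<r*.4)][:,2],[10,50]).round(4))
E
python3 -c "
from h import *
shot('wrist','w3')"
python3 fit.py w3 .4705 -.0005 .03 .09 .027; python3 fit.py s2 .4705 -.0005 .03 .09 .027; python3 fit.py t2 .4705 -.0005 .03 .09 .027;python3 fit.py w3 .521 .043 .015 .035 .0155
```

```text
t 15.65 p [ 4.713e-01 -3.000e-04  1.796e-01] tooly yaw 0.24 tilt 0.06 F [-0.2 -0.5  0.6] w 0.0871 gf 0.0
tool d [-0.0002 -0.0008 -0.0004]
w3 320 [ 4.705e-01 -2.000e-04] 0.0001 top [0.1339 0.1347]
s2 426 [0.4698 0.0021] 0.0005 top [0.1336 0.1358]
t2 95 [ 0.4715 -0.0011] 0.0002 top [0.1352 0.1369]
w3 366 [0.5217 0.0428] 0.0024 top [0.048  0.0488]
```

```bash
python3 -m handwheel '[[0.087,0,-0.0006,0.025,0,0,0],[0.087,0,0,0.03,0,0,0],[0.087,0,0,0.03,0,0,0],[0.087,0,0,0.03,0,0,0],[0.087,0,0,0.015,0,0,0],[0.087,0,0,0.005,0,0,0],[0.087,0,0,0.004,0,0,0],[0.087,0,0,0.0015,0,0,0],[0.087,0,0,0,0,0,0],[0.087,0,0,0,0,0,0]]'>/dev/null; python3 st.py; python3 -m handwheel '[[0.07,0,0,0,0,0,0],[0.06,0,0,0,0,0,0],[0.057,0,0,0,0,0,0],[0.054,0,0,0,0,0,0],[0.05,0,0,0,0,0,0],[0.045,0,0,0,0,0,0],[0.045,0,0,0,0,0,0],[0.045,0,0,0,0,0,0]]' 20 >/dev/null;python3 st.py; python3 -m handwheel '[[0.045,0,0,-0.01,0,0,0],[0.045,0,0,-0.02,0,0,0],[0.045,0,0,-0.02,0,0,0],[0.045,0,0,0,0,0,0],[0.045,0,0,0,0,0,0]]'>/dev/null;python3 st.py .5095 .208 .09
```

```text
t 16.95 p [ 0.4712 -0.0006  0.0395] tooly yaw 0.23 tilt 0.05 F [-0.5 -0.4  0.3] w 0.087 gf 0.0
t 17.95 p [ 0.4707 -0.0007  0.039 ] tooly yaw 0.23 tilt 0.01 F [ 0.6 -0.4 -0.4] w 0.0535 gf 20.0
t 18.57 p [ 0.4702 -0.0007  0.0885] tooly yaw 0.24 tilt 0.05 F [-0.3  0.5 -2.6] w 0.0542 gf 20.0
tool d [ 0.2085  0.0401 -0.0015]
```

```bash
python3 -m handwheel '[[0.045,0.02,0,-0.01,0,0,0],[0.045,0.026,0,0,0,0,0],[0.045,0.026,0,0,0,0,0],[0.045,0.026,0,0,0,0,0],[0.045,0.026,0.01,0,0,0,0],[0.045,0.026,0.01,0,0,0,0],[0.045,0.026,0.01,0,0,0,0],[0.045,0.026,0.01,0,0,0,0],[0.045,0.0065,0,0,0,0,0],[0.045,0,0,0.025,0,0,0],[0.045,0,0,0.02,0,0,0],[0.045,0,0,0,0,0,0]]'>/dev/null;python3 st.py .5095 .208 .0395; python3 -m handwheel '[[0.045,0,0,0.005,0,0,0],[0.045,0,0,0.004,0,0,0],[0.045,0,0,0.002,0,0,0],[0.045,0,0,0,0,0,0],[0.045,0,0,0,0,0,0]]'>/dev/null;python3 st.py .5095 .208 .0395
```

```text
t 20.07 p [0.5077 0.206  0.0519] tooly yaw 0.17 tilt 0.31 F [-0.8  0.1 -2.3] w 0.0533 gf 20.0
tool d [0.0021 0.0018 0.0124]
t 20.7 p [0.5101 0.2081 0.0433] tooly yaw 0.24 tilt 0.03 F [-0.2 -0.1 -2. ] w 0.0534 gf 20.0
tool d [-0.     -0.0006  0.0038]
```

```bash
python3 -m handwheel '[[0.045,0,0,0.0015,0,0,0],[0.045,0,0,0.0015,0,0,0],[0.045,0,0,0.0008,0,0,0],[0.045,0,0,0,0,0,0],[0.045,0,0,0,0,0,0]]'>/dev/null;python3 st.py; python3 -m handwheel '[[0.054,0,0,0,0,0,0],[0.057,0,0,0,0,0,0],[0.062,0,0,0,0,0,0],[0.075,0,0,0,0,0,0],[0.085,0,0,0,0,0,0],[0.087,0,0,0,0,0,0]]'>/dev/null;python3 st.py; python3 -m handwheel '[[0.087,0,0,-0.02,0,0,0],[0.087,0,0,-0.03,0,0,0],[0.087,0,0,-0.03,0,0,0],[0.087,0,0,-0.03,0,0,0],[0.087,0,0,-0.03,0,0,0],[0.087,0,0,0,0,0,0]]'>/dev/null;python3 st.py .4 .0428 .18;python3 -c "
from h import *
t,_=shot('top','t3');a,_=shot('scene','s3')
cv2.imwrite('pics/m3.png',np.vstack([cv2.resize(a[120:270,125:375],(500,300)),cv2.resize(t[145:235,115:265],(500,300))]))"
```

```text
t 21.32 p [0.51   0.2079 0.0393] tooly yaw 0.23 tilt 0.0 F [ 1.1 -0.3 -2.4] w 0.0535 gf 20.0
t 22.07 p [0.51   0.208  0.0393] tooly yaw 0.23 tilt 0.01 F [-0.9  0.   1.1] w 0.0827 gf 0.0
t 22.82 p [0.5116 0.2086 0.1818] tooly yaw 0.23 tilt 0.29 F [ 0.7 -0.5 -0.7] w 0.0867 gf 0.0
tool d [-0.1654 -0.1123  0.0008]
```

View pics/m3.png

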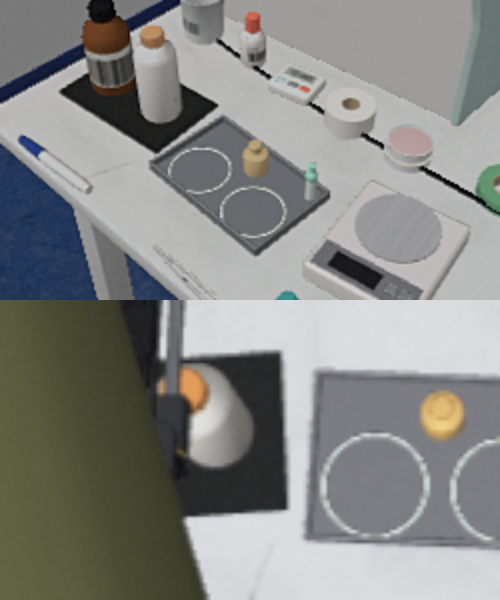

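Both bottles stand upright on the mat, and the brass weight (255,160) and the vial (311,182) are untouched. Now to the weight.

```bash
python3 fit.py s3 .521 .043 .01 .033 .0155;python3 fit.py t3 .521 .043 .01 .033 .0155
python3 -m handwheel '[[0.06,-0.0275,0.0018,0,0,0,0],[0.06,-0.0275,0.0018,0,0,0,0],[0.06,-0.0275,0.0018,0,0,0,0],[0.06,-0.0275,0.0018,0,0,0,0],[0.06,-0.0275,0.0018,0,0,0,0],[0.06,-0.0275,0.0018,0,0,0,0],[0.06,0,0,0,0,0,0]]'>/dev/null
python3 -m handwheel '[[0.06,0,0,0,0,0,-10],[0.06,0,0,0,0,0,-10],[0.06,0,0,0,0,0,-10],[0.06,0,0,0,0,0,-10],[0.06,0,0,0,0,0,-10],[0.06,0,0,0,0,0,-10],[0.06,0,0,0,0,0,-10],[0.06,0,0,0,0,0,-10],[0.06,0,0,0,0,0,-10],[0.06,0,0,0,0,0,0],[0.06,0,0,0,0,0,0]]'>/dev/null
python3 st.py .521 .043 .18;python3 -c "
from h import *
t,_=shot('wrist','w4');cv2.imwrite('pics/w4v.png',t);print(atz('w4',256,192,.03),ctrl.get_state()['joint_positions'])"; python3 fit.py w4 .521 .043 .01 .033 .0155;python3 fit.py w4 .521 .043 .04 .05 .008
```

```text
s3 101 [0.5198 0.0459] 0.0006 top [-0.7474  0.0427]
t3 43 [0.5217 0.043 ] 0.0004 top [0.0491 0.0513]
t 25.18 p [0.5211 0.0437 0.1787] tooly yaw 90.12 tilt 0.05 F [0.6 0.2 0.2] w 0.0599 gf 0.0
tool d [ 0.0001 -0.0007 -0.0013]
[0.54293705 0.04164254 0.03      ] [-0.76967904  0.04892407  0.66163619  1.79549155 -0.03110921  1.30820573
  1.47273192]
w4 254 [0.5212 0.0437] 0.0013 top [0.0479 0.0486]
w4 160 [0.5203 0.0436] 0.0018 top [0.0483 0.0487]
```

View pics/w4v.png

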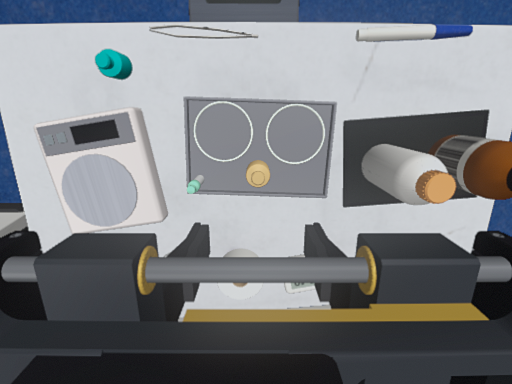

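The wrist view shows the knob at (258,175) between the fingers and the vial at (195,184), clear of them. Descending.

```bash
python3 -m handwheel '[[0.055,0,0,0.03,0,0,0],[0.055,0,0,0.04,0,0,0],[0.055,0,0,0.04,0,0,0],[0.055,0,0,0.04,0,0,0],[0.055,0,0,0.03,0,0,0],[0.055,0,0,0.008,0,0,0],[0.055,0,0,0,0,0,0],[0.055,0,0,0,0,0,0]]'>/dev/null;python3 st.py .521 .0436 -.021; python3 -m handwheel '[[0.055,0,0,0.004,0,0,0],[0.055,0,0,0.004,0,0,0],[0.055,0,0,0.003,0,0,0],[0.055,0,0,0,0,0,0],[0.055,0,0,0,0,0,0]]'>/dev/null;python3 st.py .521 .0436 -.021
```

```text
t 26.23 p [ 0.5227  0.0432 -0.0074] tooly yaw 90.21 tilt 0.15 F [-0.2  0.5 -0.6] w 0.0551 gf 0.0
tool d [0.0017 0.0004 0.0136]
t 26.85 p [ 0.5215  0.043  -0.0197] tooly yaw 90.23 tilt 0.0 F [ 0.1 -0.3  0.6] w 0.0549 gf 0.0
tool d [0.0004 0.0006 0.0013]
```

```bash
python3 -m handwheel '[[0.045,0,0,0,0,0,0],[0.038,0,0,0,0,0,0],[0.034,0,0,0,0,0,0],[0.031,0,0,0,0,0,0],[0.028,0,0,0,0,0,0],[0.022,0,0,0,0,0,0],[0.022,0,0,0,0,0,0],[0.022,0,0,0,0,0,0]]' 20 >/dev/null;python3 st.py; python3 -m handwheel '[[0.022,0,0,-0.01,0,0,0],[0.022,0,0,-0.02,0,0,0],[0.022,0,0,-0.02,0,0,0],[0.022,0,0,-0.02,0,0,0],[0.022,0,0,-0.02,0,0,0],[0.022,0,0,0,0,0,0],[0.022,0,0,0,0,0,0]]'>/dev/null;python3 st.py .5385 -.1533 .07
```

```text
t 27.85 p [ 0.5217  0.0434 -0.0195] tooly yaw 90.24 tilt 0.05 F [0.4 2.9 2.4] w 0.0294 gf 20.0
t 28.73 p [0.5206 0.0424 0.0695] tooly yaw 90.21 tilt 0.08 F [-1.  -0.3 -1.7] w 0.0292 gf 20.0
tool d [-0.0172 -0.1958 -0.0005]
```

```bash
python3 -c "
from h import *
print(atz('w4',99.5,190,.045))"; python3 -m handwheel '[[0.022,-0.0017,-0.016,0,0,0,0],[0.022,-0.002,-0.02,0,0,0,0],[0.022,-0.002,-0.023,0,0,0,0],[0.022,-0.002,-0.023,0,0,0,0],[0.022,-0.002,-0.023,0,0,0,0],[0.022,-0.002,-0.023,0,0,0,0],[0.022,-0.002,-0.023,0,0,0,0],[0.022,-0.002,-0.023,0,0,0,0],[0.022,-0.0015,-0.0218,0,0,0,0],[0.022,0,0,0,0,0,0],[0.022,0,0,0.02,0,0,0],[0.022,0,0,0,0,0,0]]'>/dev/null;python3 st.py .5385 -.1533 .021; python3 -c "
from h import *
t,_=shot('wrist','w5');a,_=shot('scene','s5');cv2.imwrite('pics/m5.png',np.vstack([cv2.resize(t[60:240,150:350],(400,300)),cv2.resize(a[180:300,240:400],(400,300))]))"
```

```text
[ 0.53624636 -0.15159442  0.045     ]
t 30.23 p [ 0.5373 -0.1509  0.0476] tooly yaw 90.33 tilt 0.29 F [ 0.4  0.8 -2. ] w 0.029 gf 20.0
tool d [-0.0013 -0.0024  0.0266]
```

View pics/m5.png

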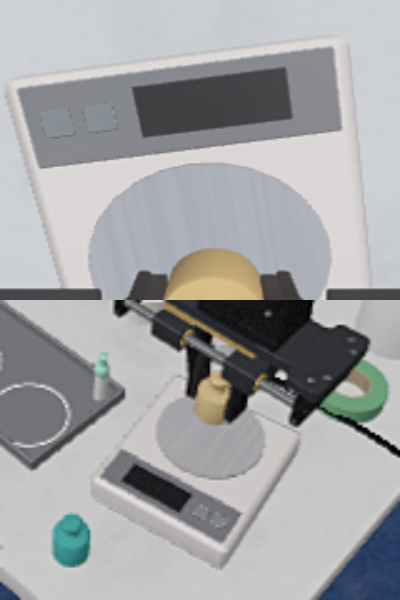

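The weight hangs upright above the pan centre. Lowering gently.

```bash
python3 -m handwheel '[[0.022,0,0,0.008,0,0,0],[0.022,0,0,0.007,0,0,0],[0.022,0,0,0.005,0,0,0],[0.022,0,0,0.002,0,0,0],[0.022,0,0,0,0,0,0],[0.022,0,0,0,0,0,0]]'>/dev/null;python3 st.py .5385 -.1533 .0205;python3 -m handwheel '[[0.022,0,0,0.001,0,0,0],[0.022,0,0,0,0,0,0]]'>/dev/null;python3 st.py .5385 -.1533 .0205
```

```text
t 31.07 p [ 0.5396 -0.1528  0.0285] tooly yaw 90.23 tilt 0.03 F [-0.7  0.4 -2.1] w 0.0293 gf 20.0
tool d [ 0.0012 -0.0005  0.008 ]
t 31.32 p [ 0.5394 -0.1527  0.0273] tooly yaw 90.23 tilt 0.01 F [ 0.1  0.4 -1.4] w 0.0291 gf 20.0
tool d [ 0.0009 -0.0006  0.0068]
```

```bash
python3 -m handwheel '[[0.022,0.001,0,0.002,0,0,0],[0.022,0,0,0.002,0,0,0],[0.022,0,0,0.001,0,0,0],[0.022,0,0,0,0,0,0],[0.022,0,0,0,0,0,0]]'>/dev/null;python3 st.py .5385 -.1533 .0205;python3 -m handwheel '[[0.022,0,0,0.001,0,0,0],[0.022,0,0,0.0005,0,0,0],[0.022,0,0,0,0,0,0]]'>/dev/null;python3 st.py .5385 -.1533 .0205
```

```text
t 31.95 p [ 0.5385 -0.1528  0.0223] tooly yaw 90.23 tilt 0.01 F [-0.2  0.3 -1.3] w 0.0292 gf 20.0
tool d [-0.     -0.0005  0.0018]
t 32.33 p [ 0.5384 -0.1527  0.0207] tooly yaw 90.23 tilt 0.0 F [ 0.2  0.5 -2.3] w 0.0291 gf 20.0
tool d [-0.0001 -0.0006  0.0002]
```

```bash
python3 -m handwheel '[[0.022,0,0,0.0005,0,0,0],[0.022,0,0,0,0,0,0],[0.03,0,0,0,0,0,0],[0.033,0,0,0,0,0,0],[0.04,0,0,0,0,0,0],[0.05,0,0,0,0,0,0],[0.055,0,0,0,0,0,0],[0.055,0,0,0,0,0,0]]'>/dev/null;python3 st.py;python3 -m handwheel '[[0.055,0,0,-0.02,0,0,0],[0.055,0,0,-0.04,0,0,0],[0.055,0,0,-0.04,0,0,0],[0.055,0,0,-0.04,0,0,0],[0.087,0,0,-0.02,0,0,0],[0.087,0,0,0,0,0,0],[0.087,0,0,0,0,0,0]]'>/dev/null;python3 -c "
from h import *
shot('wrist','w6');shot('scene','s6')"; for f in w6 s6; do python3 fit.py $f .5385 -.153 .05 .073 .0155;done;python3 fit.py s6 .51 .208 .03 .09 .027;python3 fit.py s6 .5022 .2984 .03 .09 .032; python3 st.py .51 .208 .18
```

```text
t 33.33 p [ 0.5384 -0.1527  0.0202] tooly yaw 90.23 tilt 0.0 F [-0.4 -0.3 -0.3] w 0.0538 gf 0.0
w6 320 [ 0.5376 -0.1537] 0.0012 top [0.0878 0.0887]
s6 118 [ 0.5367 -0.1511] 0.0005 top [0.0767 0.0894]
s6 382 [0.509  0.2107] 0.0008 top [-0.751   0.1346]
s6 426 [0.5014 0.3019] 0.0008 top [-0.7498  0.136 ]
t 34.3 p [ 0.5376 -0.1525  0.1792] tooly yaw 90.23 tilt 0.11 F [-0.6  0.3  0.4] w 0.0831 gf 0.0
tool d [ 0.0262  0.3606 -0.0007]
```

```bash
python3 -m handwheel '[[0.087,0.0026,0.0361,0,0,0,0],[0.087,0.0026,0.0361,0,0,0,0],[0.087,0.0026,0.0361,0,0,0,0],[0.087,0.0026,0.0361,0,0,0,0],[0.087,0.0026,0.0361,0,0,0,0],[0.087,0.0026,0.0361,0,0,0,0],[0.087,0.0026,0.0361,0,0,0,0],[0.087,0.0026,0.0361,0,0,0,0],[0.087,0.0026,0.0361,0,0,0,0],[0.087,0.0026,0.0361,0,0,0,0],[0.087,0,0,0,0,0,0]]'>/dev/null
python3 -m handwheel '[[0.087,0,0,0,0,0,10],[0.087,0,0,0,0,0,10],[0.087,0,0,0,0,0,10],[0.087,0,0,0,0,0,10],[0.087,0,0,0,0,0,10],[0.087,0,0,0,0,0,10],[0.087,0,0,0,0,0,10],[0.087,0,0,0,0,0,10],[0.087,0,0,0,0,0,10],[0.087,0,0,0,0,0,0],[0.087,0,0,0,0,0,0]]'>/dev/null
python3 st.py .51 .208 .039;python3 -c "
from h import *
shot('wrist','w7')"; python3 fit.py w7 .51 .208 .03 .09 .027
```

```text
t 37.05 p [0.5108 0.2074 0.1799] tooly yaw 0.35 tilt 0.05 F [0.5 0.4 0.1] w 0.0873 gf 0.0
tool d [ 0.0006 -0.0008  0.1409]
w7 316 [0.5097 0.2084] 0.0001 top [0.1338 0.1347]
```

```bash
python3 -m handwheel '[[0.087,0.0008,-0.0008,0.025,0,0,0],[0.087,0,0,0.03,0,0,0],[0.087,0,0,0.03,0,0,0],[0.087,0,0,0.03,0,0,0],[0.087,0,0,0.015,0,0,0],[0.087,0,0,0.005,0,0,0],[0.087,0,0,0.004,0,0,0],[0.087,0,0,0.002,0,0,0],[0.087,0,0,0,0,0,0],[0.087,0,0,0,0,0,0]]'>/dev/null; python3 st.py; python3 -m handwheel '[[0.07,0,0,0,0,0,0],[0.06,0,0,0,0,0,0],[0.057,0,0,0,0,0,0],[0.054,0,0,0,0,0,0],[0.05,0,0,0,0,0,0],[0.045,0,0,0,0,0,0],[0.045,0,0,0,0,0,0],[0.045,0,0,0,0,0,0]]' 20 >/dev/null;python3 st.py; python3 -m handwheel '[[0.045,0,0,-0.01,0,0,0],[0.045,0,0,-0.02,0,0,0],[0.045,0,0,-0.02,0,0,0],[0.045,0,0,0,0,0,0],[0.045,0,0,0,0,0,0]]'>/dev/null;python3 st.py .4706 -.0006 .09
```

```text
t 38.35 p [0.5104 0.2091 0.0397] tooly yaw 0.24 tilt 0.05 F [-0.  -0.1  0.3] w 0.087 gf 0.0
t 39.35 p [0.51   0.209  0.0393] tooly yaw 0.23 tilt 0.01 F [-1.1 -0.5  1.4] w 0.0535 gf 20.0
t 39.98 p [0.5096 0.2088 0.0886] tooly yaw 0.24 tilt 0.05 F [ 0.1  0.1 -3.3] w 0.0537 gf 20.0
tool d [-0.2092 -0.0399 -0.0013]
```

```bash
python3 -m handwheel '[[0.045,-0.018,-0.0035,0,0,0,0],[0.045,-0.026,-0.005,0,0,0,0],[0.045,-0.026,-0.005,0,0,0,0],[0.045,-0.026,-0.005,0,0,0,0],[0.045,-0.026,-0.005,0,0,0,0],[0.045,-0.026,-0.005,0,0,0,0],[0.045,-0.026,-0.005,0,0,0,0],[0.045,-0.026,-0.005,0,0,0,0],[0.045,-0.0084,-0.001,0,0,0,0],[0.045,0,0,0.02,0,0,0],[0.045,0,0,0.015,0,0,0],[0.045,0,0,0,0,0,0]]'>/dev/null;python3 st.py .4706 .0004 .0395; python3 -m handwheel '[[0.045,0,0,0.004,0,0,0],[0.045,0,0,0.003,0,0,0],[0.045,0,0,0.002,0,0,0],[0.045,0,0,0,0,0,0],[0.045,0,0,0,0,0,0]]'>/dev/null;python3 st.py .4706 .0004 .0395
```

```text
t 41.48 p [0.4703 0.0006 0.053 ] tooly yaw 0.28 tilt 0.17 F [-0.4 -1.3 -3.3] w 0.0531 gf 20.0
tool d [-0.0002  0.0004  0.0135]
t 42.1 p [4.716e-01 4.000e-04 4.540e-02] tooly yaw 0.23 tilt 0.02 F [-0.4 -0.6 -2.3] w 0.0536 gf 20.0
tool d [-0.     -0.001   0.0059]
```

```bash
python3 -m handwheel '[[0.045,0,-0.0008,0.003,0,0,0],[0.045,0,0,0.002,0,0,0],[0.045,0,0,0.001,0,0,0],[0.045,0,0,0,0,0,0],[0.045,0,0,0,0,0,0]]'>/dev/null;python3 st.py;python3 -m handwheel '[[0.045,0,0,0.0003,0,0,0],[0.045,0,0,0,0,0,0],[0.054,0,0,0,0,0,0],[0.057,0,0,0,0,0,0],[0.062,0,0,0,0,0,0],[0.075,0,0,0,0,0,0],[0.085,0,0,0,0,0,0],[0.087,0,0,0,0,0,0]]'>/dev/null;python3 st.py; python3 -m handwheel '[[0.087,0,0,-0.02,0,0,0],[0.087,0,0,-0.03,0,0,0],[0.087,0,0,-0.03,0,0,0],[0.087,0,0,-0.03,0,0,0],[0.087,0,0,-0.03,0,0,0],[0.087,0,0,0,0,0,0],[0.087,0,0,0,0,0,0]]'>/dev/null;python3 st.py .5022 .2984 .18;python3 -c "
from h import *
shot('wrist','w8')"; python3 fit.py w8 .4705 -.0002 .03 .09 .027
```

```text
t 42.73 p [4.707e-01 4.000e-04 3.930e-02] tooly yaw 0.23 tilt 0.01 F [ 0.5 -0.3 -2.4] w 0.0536 gf 20.0
t 43.73 p [4.707e-01 4.000e-04 3.900e-02] tooly yaw 0.23 tilt 0.01 F [ 0.5  0.4 -0.1] w 0.0827 gf 0.0
t 44.6 p [4.702e-01 4.000e-04 1.782e-01] tooly yaw 0.23 tilt 0.05 F [-0.4 -0.4 -0.9] w 0.0872 gf 0.0
tool d [ 0.2979  0.0332 -0.0018]
w8 327 [ 4.704e-01 -2.000e-04] 0.0001 top [0.1339 0.1347]
```

The diluent is back within about 0.1 mm. Now the amber bottle.

```bash
python3 -m handwheel '[[0.087,0.0298,0.0032,0,0,0,0],[0.087,0.0298,0.0032,0,0,0,0],[0.087,0.0298,0.0032,0,0,0,0],[0.087,0.0298,0.0032,0,0,0,0],[0.087,0.0298,0.0032,0,0,0,0],[0.087,0.0298,0.0032,0,0,0,0],[0.087,0.0298,0.0032,0,0,0,0],[0.087,0.0298,0.0032,0,0,0,0],[0.087,0.0298,0.0032,0,0,0,0],[0.087,0.0298,0.0032,0,0,0,0],[0.087,0,0,0,0,0,0],[0.087,0,0,0,0,0,0]]'>/dev/null;python3 st.py .5022 .2984 .0395;python3 -c "
from h import *
shot('wrist','w9')"; python3 fit.py w9 .5022 .2984 .03 .09 .032;python3 fit.py w1 .472 .0903 .03 .09 .032
```

```text
t 46.15 p [0.5016 0.298  0.1787] tooly yaw 0.21 tilt 0.07 F [-0.8 -0.5 -0.3] w 0.0868 gf 0.0
tool d [0.0005 0.0006 0.1392]
w9 334 [0.5019 0.2984] 0.0001 top [0.1349 0.1357]
w1 256 [0.4718 0.0904] 0.0001 top [0.1348 0.1357]
```

```bash
python3 -m handwheel '[[0.087,0.0003,0.0004,0.025,0,0,0],[0.087,0,0,0.03,0,0,0],[0.087,0,0,0.03,0,0,0],[0.087,0,0,0.03,0,0,0],[0.087,0,0,0.015,0,0,0],[0.087,0,0,0.005,0,0,0],[0.087,0,0,0.003,0,0,0],[0.087,0,0,0.001,0,0,0],[0.087,0,0,0,0,0,0],[0.087,0,0,0,0,0,0]]'>/dev/null; python3 st.py; python3 -m handwheel '[[0.075,0,0,0,0,0,0],[0.07,0,0,0,0,0,0],[0.067,0,0,0,0,0,0],[0.064,0,0,0,0,0,0],[0.06,0,0,0,0,0,0],[0.055,0,0,0,0,0,0],[0.055,0,0,0,0,0,0],[0.055,0,0,0,0,0,0]]' 20 >/dev/null;python3 st.py; python3 -m handwheel '[[0.055,0,0,-0.01,0,0,0],[0.055,0,0,-0.02,0,0,0],[0.055,0,0,-0.02,0,0,0],[0.055,0,0,0,0,0,0],[0.055,0,0,0,0,0,0]]'>/dev/null;python3 st.py .4719 .0904 .09
```

```text
t 47.45 p [0.5021 0.2991 0.0404] tooly yaw 0.24 tilt 0.05 F [ 0.1 -0.3 -0. ] w 0.0871 gf 0.0
t 48.45 p [0.5021 0.2988 0.04  ] tooly yaw 0.23 tilt 0.02 F [ 0.1  0.5 -0.7] w 0.0628 gf 20.0
t 49.08 p [0.5016 0.2988 0.09  ] tooly yaw 0.24 tilt 0.02 F [-0.9  0.  -3.9] w 0.0626 gf 20.0
tool d [-2.083e-01 -3.060e-02 -1.000e-04]
```

```bash
python3 -m handwheel '[[0.055,-0.018,-0.003,0,0,0,0],[0.055,-0.026,-0.0038,0,0,0,0],[0.055,-0.026,-0.0038,0,0,0,0],[0.055,-0.026,-0.0038,0,0,0,0],[0.055,-0.026,-0.0038,0,0,0,0],[0.055,-0.026,-0.0038,0,0,0,0],[0.055,-0.026,-0.0038,0,0,0,0],[0.055,-0.026,-0.0038,0,0,0,0],[0.055,-0.008,-0.0005,0,0,0,0],[0.055,0,0,0.02,0,0,0],[0.055,0,0,0.015,0,0,0],[0.055,0,0,0,0,0,0]]'>/dev/null;python3 st.py .4719 .0908 .04; python3 -m handwheel '[[0.055,0,0,0.004,0,0,0],[0.055,0,0,0.003,0,0,0],[0.055,0,0,0.002,0,0,0],[0.055,0,0,0,0,0,0],[0.055,0,0,0,0,0,0]]'>/dev/null;python3 st.py .4719 .0908 .04
```

```text
t 50.58 p [0.4714 0.0907 0.0537] tooly yaw 0.28 tilt 0.18 F [ 0.8 -0.1 -3.2] w 0.0624 gf 20.0
tool d [0.0001 0.0006 0.0137]
t 51.2 p [0.4728 0.0908 0.0461] tooly yaw 0.23 tilt 0.03 F [-0.  -0.6 -4.1] w 0.0625 gf 20.0
tool d [ 0.     -0.0009  0.0061]
```

```bash
python3 -m handwheel '[[0.055,0,-0.0008,0.003,0,0,0],[0.055,0,0,0.002,0,0,0],[0.055,0,0,0.001,0,0,0],[0.055,0,0,0,0,0,0],[0.055,0,0,0,0,0,0]]'>/dev/null;python3 st.py;python3 -m handwheel '[[0.055,0,0,0.0003,0,0,0],[0.055,0,0,0,0,0,0],[0.064,0,0,0,0,0,0],[0.067,0,0,0,0,0,0],[0.07,0,0,0,0,0,0],[0.08,0,0,0,0,0,0],[0.087,0,0,0,0,0,0],[0.087,0,0,0,0,0,0]]'>/dev/null;python3 st.py; python3 -m handwheel '[[0.087,0,0,-0.02,0,0,0],[0.087,0,0,-0.03,0,0,0],[0.087,0,0,-0.03,0,0,0],[0.087,0,0,-0.03,0,0,0],[0.087,0,0,-0.03,0,0,0],[0.087,0,0,-0.03,0,0,0],[0.087,0,0,0,0,0,0],[0.087,0,0,0,0,0,0]]'>/dev/null;python3 st.py;python3 -c "
from h import *
shot('wrist','w10');a,_=shot('scene','s10');cv2.imwrite('pics/m10.png',cv2.resize(a[120:300,125:365],(800,600)))"; python3 fit.py w10 .4718 .0904 .03 .09 .032
```

```text
t 51.83 p [0.4718 0.0907 0.04  ] tooly yaw 0.23 tilt 0.0 F [-1.5 -0.  -3.2] w 0.0628 gf 20.0
t 52.83 p [0.4718 0.0907 0.0397] tooly yaw 0.23 tilt 0.01 F [-0.1  0.5 -0.2] w 0.0854 gf 0.0
t 53.83 p [0.4713 0.0906 0.2089] tooly yaw 0.24 tilt 0.05 F [ 0.5  0.  -0.4] w 0.0867 gf 0.0
w10 259 [0.4716 0.0903] 0.0001 top [0.1347 0.1357]
```

View pics/m10.png

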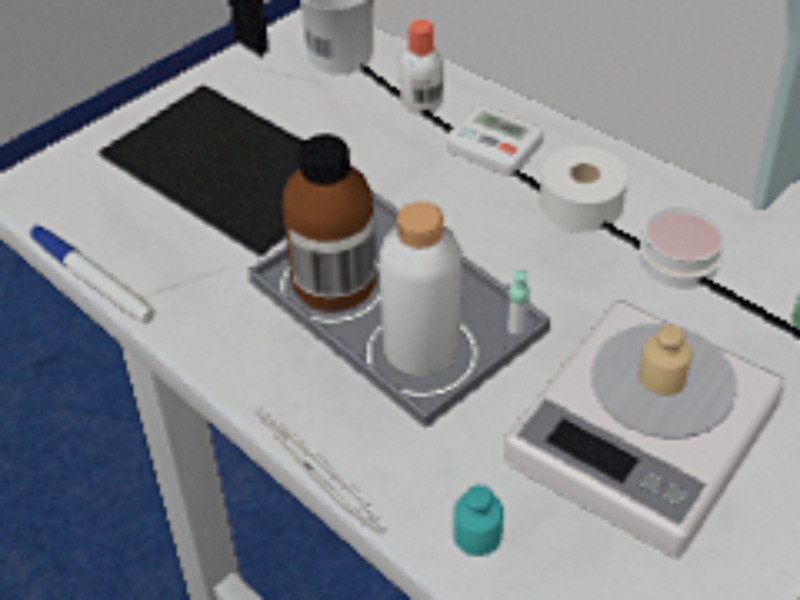

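The picture shows both bottles upright on their seats, the brass weight centred on the pan (665,380), the vial standing (518,310) and the gripper clear. Handing in.

```bash
python3 -c "
from bench import ctrl
print(ctrl.close_job())"
```

```text
the job is handed in; nothing more can be done
None
```

The job is handed in: the weight stands upright within about 3 mm of the pan centre, both bottles are back within about 0.2 mm of where they started (both by camera), and the vial was left standing; the hand-in returned no verdict.

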